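Weight a terrine level with two uneven stones

ROBOT

A 6-joint arm with a two-finger parallel gripper is mounted at the origin on a cart in front of the work surface, level with it; the furniture and walls round the work are solid. World frame = base frame: x ahead of the robot, y to its left, z up, the work surface at z = 0. Lengths are in mm, angles in rad, forces in N, time in s.
With the tool pointing down it reaches from about 225 to 875 mm from the base axis. Payload 3.4 kg.
Tool frame: the origin (TCP) lies at the very end of the fingers, on their centre line; the grasp point (between the pads) lies 19 mm behind it; z points along the fingers, y is the line along which they close (so a half turn about z gives the same grasp; the last joint's range is limited). The gripper opens to 85 mm and grips with 20 to 120 N. Pads are 22 mm wide; open, the fingers measure 114 mm over their backs; the gripper's body (76 mm by 85 mm) begins 54 mm behind the grasp point. The pads swing forward as they close: fully open they stand 13 mm farther back than shut.
Start: joints at [1.013, 0.276, 1.505, -0, 1.361, -0.121], TCP at [243.27, 521.04, 231.328] pointing down, gripper open.
Joint ranges: [-2.89, 2.89], [-0.75, 2.08], [0.22, 2.7], [-1.18, 4.32], [0.11, 2.71], [-2.7, 2.7]. Speed limits (rad/s): [2.57, 2.57, 3.14, 3.14, 3.14, 3.14].

INTERFACE

Orientations are given as a rotation vector (axis times angle).
In Python, from rig import ctrl, camera gives the robot as it stands.
- The arm moves only by the shell command python3 -m handwheel 'ROWS'. ROWS is JSON, a list of rows, each a list of 3 entries, a list of its own where there are three numbers: the closure, from -1 (fully open) to 1 (shut), then the shift along the tool's x, y, z in m, then the turn about the tool's z in degrees. A call has 1 to 8 rows; each row shifts and turns the commanded pose from where the row before left it, along the tool's axes as they then stand; what a row does not reach is not made up. A row lasts 1/8 s, in which the tool goes at most 62.5 mm and 10.7 degrees, less where a joint would pass 70% of its speed; a pose out of reach is approached as far as the arm can. A call with a gripper value outside its range is refused whole. The fingers move at their own pace and stop on an object; the grip force is fixed at half the most. Time passes only in rows, so rows that do not move let the fingers close. It gives the time, the measured TCP pose, the force, the opening and the grip force at its end, in the units of the state.
- ctrl.observe(): the state, without advancing time (a new reading comes with each control period).
- camera(name): name is "scene" or "top" or "wrist"; returns a dict with "color" (400x640x3 uint8, red, green, blue), "K" (3x3 intrinsics, pixels), "distortion" ([k1, k2, p1, p2, k3] as OpenCV has them; the pictures are not rectified), "R" (3x3) and "t" (3): a world point X has camera coordinates R X + t. Camera axes: x right, y down, z forward; pixel columns grow to the right and rows downward; lengths in mm; the calibration is good to about 2 mm. A picture is of the moment at which its call begins. There is no depth.
- ctrl.close_job(): hands the job in; it is judged then, once.
The state is a dict: "t": time; "joint_pos": joint angles; "qd": joint speeds; "joint_torque": joint torques, N m; "tcp_pos": TCP position; "tool_rot": TCP orientation; "ft_force": force on the tool from outside, world axes, zero at the start; "ft_torque": the same for the moment, N m; "finger_gap": finger opening in mm; "gripper_force": force on a finger pad.
Only numpy, scipy, OpenCV 4.12 (cv2) and the standard library are available. Lean on these libraries where they do the work, as an engineer would, in place of code of your own. Each camera call takes 0.05 s, during which the arm holds its last target. There are 200 camera calls.

TASK

A terrine is being pressed under stones, and its press board dips because the flat dark stone does not bear evenly. Shift the flat stone along the board until the board lies level under it alone and let go; then lay the long light-grey stone gently lengthwise in the hollow on top of it and shift that one too until the board is level again. Leave both stones resting there with nothing touching them and do not knock the mug or the red-capped spice jar beside the orange bowls.

Things in the scene. Friction and masses are not known exactly. Their poses are not given: they have to be found in the camera images.
- terrine: Cream stoneware mould with a brown band, 236 x 104 x 66 mm and a lug at each short end (254 mm over the lugs), fixed where it stands on the dark drying mat (top 7 mm above the worktop). Origin: centre of its underside; x along its length, y across, z up. The press board lies in its mouth, its top 22 mm above the rim when level.
- press_board: Pale wooden board, 198 (x) x 74 (y) x 26 mm, riding springily on the filling. It cannot shift; it only rocks end to end about its y axis through its origin (centre of its underside, 62 mm above the mould's underside), up to 0.16 rad, about 0.5 rad per N m, and comes to rest within 1 s. Stones add to the dip. Level: z axis upright.
- board_end_a (a point): Point on the board's top face, on its centre line, 90 mm from the middle towards +x of the board. The two end points are at one height when the board is level.
- board_end_b (a point): The like point on the board's top face, 90 mm from the middle towards -x of the board.
- flat_stone: Flat dark stone, 137 (x) x 93 (y) x 39 mm, about 0.7 kg, too wide to grip, lying lengthwise on the board. Origin: centre of its flat underside. A trough runs along x over the whole top: floor 30 mm wide, 28 mm above the underside, crests 66 mm apart. Its centre of gravity lies up to 7 mm from the middle along x, unseen. Shifting it 10 mm turns the board about 0.04 rad.
- long_stone: Long light-grey stone, 131 (x) x 55 (y) x 46 mm, about 0.5 kg, lying on the mat. Origin: centre of its flat underside; widest 20 mm above it. In the trough its underside is about 29 mm above that of the flat stone. Its centre of gravity lies anywhere within 26 mm of the middle along x, towards either end, unseen. Shifting it 10 mm turns the board about 0.05 rad.
- mug_near: White spotted mug, 82 x 114 x 91 mm, a bystander. Origin: centre of its underside.
- salt_jar: Spice jar with a red cap beside the orange bowls, 47 mm across, 97 mm tall, a bystander. Origin: centre of its underside.

How it is judged (in metres and radians):
On the way:
1. the flat stone has been shifted so that the board lies level under it alone, let go (angle between press_board's own z axis and vertical below 0.025 rad and contact force between flat_stone and press_board above 2.5 N and z of flat_stone in the frame of press_board between 0.022 and 0.03 m and y of flat_stone in the frame of press_board between -0.02 and 0.02 m and linear speed of flat_stone below 0.01 m/s and angular speed of flat_stone below 0.05 rad/s and distance of flat_stone from where it was at the start of the episode above 0.004 m and contact force between each of the arm, the fingers and flat_stone below 0.1 N and contact force between the fingers and press_board below 0.1 N and contact force between long_stone and flat_stone below 0.05 N), for 0.4 s.
At the end, for the whole second after the job is handed in: The board is level within 0.025 rad; the flat stone lies on it, within 20 mm of its centre line; the long stone rests fully down in the trough, within 12 mm and 0.2 rad of it, bearing on the flat stone only; both are at rest (angle between press_board's own z axis and vertical below 0.025 rad and contact force between flat_stone and press_board above 2.5 N and z of flat_stone in the frame of press_board between 0.022 and 0.03 m and y of flat_stone in the frame of press_board between -0.02 and 0.02 m and linear speed of each of flat_stone, long_stone below 0.01 m/s and angular speed of each of flat_stone, long_stone below 0.05 rad/s and contact force between long_stone and flat_stone above 2 N and contact force between long_stone and press_board below 0.05 N and y of long_stone in the frame of flat_stone between -0.012 and 0.012 m and angle between the x axis of long_stone and the x axis of flat_stone, either way round below 0.2 rad and angle between long_stone's own z axis and vertical below 0.15 rad and z of long_stone in the frame of flat_stone between 0.026 and 0.035 m); the robot touches nothing.
It fails at once if the mug or the red-capped jar is moved more than 30 mm (distance of any of mug_near, salt_jar from where it was at the start of the episode above 0.03 m).
It fails at once if the long stone is dropped or pressed on the flat one with over 60 N (contact force between long_stone and flat_stone above 60 N).
It also fails if it takes over 72 s, if anything falls off the work surface, if the arm or the gripper's body presses on something with over 40 N, if the wrist force passes 120 N, or if a joint passes its speed limit or range.

## Working session

There is one attempt and no reset: what is moved stays moved. The work goes in short steps, Python scripts to look and compute and a shell command to move; the robot and the scene stay as the last step left them, time stands still between calls to the robot, and variables do not carry over. Pictures are saved under pics/ and viewed, at most 10 in all, crops included, and the job is handed in when it is done.

```bash
ls; mkdir -p pics
python3 - <<'E'
from rig import ctrl,camera
import cv2,numpy as np,pickle
s=ctrl.observe();print({k:np.round(v,3).tolist() for k,v in s.items()})
d={}
for n in("scene","top"):
    c=camera(n);d[n]=c
    print(n,c["K"].round(1).tolist(),c["distortion"],c["R"].round(3).tolist(),c["t"].round(1).tolist())
pickle.dump(d,open("c0.pkl","wb"))
cv2.imwrite("pics/a.png",d["scene"]["color"][...,::-1])
cv2.imwrite("pics/b.png",d["top"]["color"][...,::-1])
E
```

```text
pics
{'t': 0.0, 'joint_pos': [1.013, 0.277, 1.506, -0.0, 1.361, -0.121], 'qd': [-0.0, -0.0, 0.0, -0.002, 0.001, 0.002], 'joint_torque': [0.0, -41.678, -24.58, -0.0, 0.011, -0.0], 'tcp_pos': [242.963, 520.558, 230.452], 'tool_rot': [-0.681, -3.066, 0.003], 'ft_force': [-0.149, 1.539, 0.478], 'ft_torque': [0.044, 0.001, 0.009], 'gripper_force': 0.0, 'finger_gap': 85.532}
scene [[447.2, 0.0, 324.9], [0.0, 447.2, 202.0], [0.0, 0.0, 1.0]] [-0.0104034  0.         0.         0.         0.       ] [[-0.676, -0.737, -0.01], [-0.294, 0.281, -0.913], [0.676, -0.614, -0.407]] [501.4, 123.1, 944.3]
top [[373.3, 0.0, 321.2], [0.0, 373.3, 204.2], [0.0, 0.0, 1.0]] [-0.05084114  0.          0.          0.          0.        ] [[0.004, -1.0, 0.02], [-0.997, -0.005, -0.08], [0.08, -0.02, -0.997]] [253.6, 466.2, 889.4]
```

View pics/a.png

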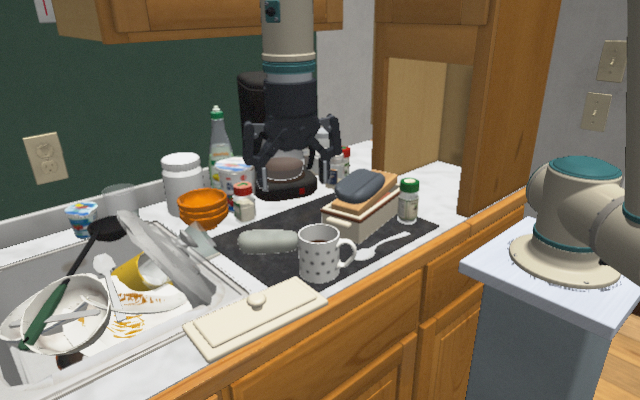

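View pics/b.png

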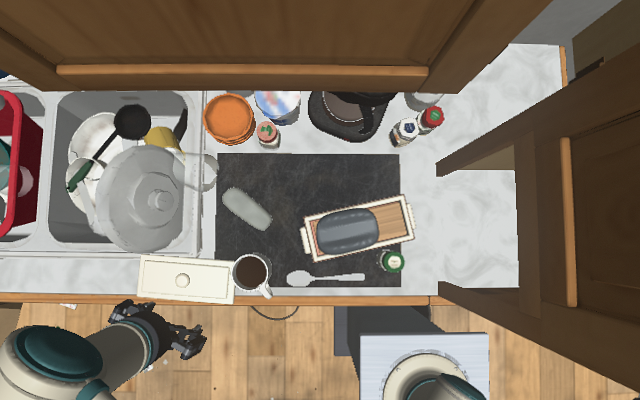

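The scene view shows the terrine at about (360,205) with the flat stone on it. The long stone is at (268,241), the mug at (320,255), and the red-capped jar at (244,200). In the top view the terrine is at (357,228), the flat stone at (347,230), the long stone at (247,208), and the mug at (252,272). I'll enlarge the parts that matter.

```bash
cat > h.py <<'E'
import numpy as np,cv2
from rig import ctrl,camera
def ray(c,uv):
    n=cv2.undistortPoints(np.array(uv,float).reshape(-1,1,2),c["K"],c["distortion"]).reshape(-1,2)
    d=np.c_[n,np.ones(len(n))]@c["R"]; o=-c["R"].T@c["t"]
    return o,d/np.linalg.norm(d,axis=1)[:,None]
def atz(c,uv,z):
    o,d=ray(c,uv); return o+d*((z-o[2])/d[:,2])[:,None]
def tri(c1,u1,c2,u2):
    o1,d1=ray(c1,u1);o2,d2=ray(c2,u2);r=[]
    for a,b in zip(d1,d2):
        A=np.c_[a,-b];s=np.linalg.lstsq(A,o2-o1,rcond=None)[0]
        p,q=o1+s[0]*a,o2+s[1]*b; r.append([*((p+q)/2),np.linalg.norm(p-q)])
    return np.array(r)
def proj(c,P):
    return cv2.projectPoints(np.array(P,float).reshape(-1,1,3),cv2.Rodrigues(c["R"])[0],c["t"],c["K"],c["distortion"])[0].reshape(-1,2)
E
python3 - <<'E'
import pickle,cv2,numpy as np
d=pickle.load(open("c0.pkl","rb"))
a=cv2.resize(d["top"]["color"][180:270,210:420],None,fx=3.8,fy=3.8,interpolation=cv2.INTER_CUBIC)
b=cv2.resize(d["scene"]["color"][160:260,230:430],None,fx=2.5,fy=2.5,interpolation=cv2.INTER_CUBIC)
o=np.zeros((a.shape[0]+b.shape[0],800,3),np.uint8);o[:a.shape[0],:a.shape[1]]=a;o[a.shape[0]:,:b.shape[1]]=b
print(o.shape);cv2.imwrite("pics/c.png",o[...,::-1])
E
```

```text
(592, 800, 3)
```

View pics/c.png

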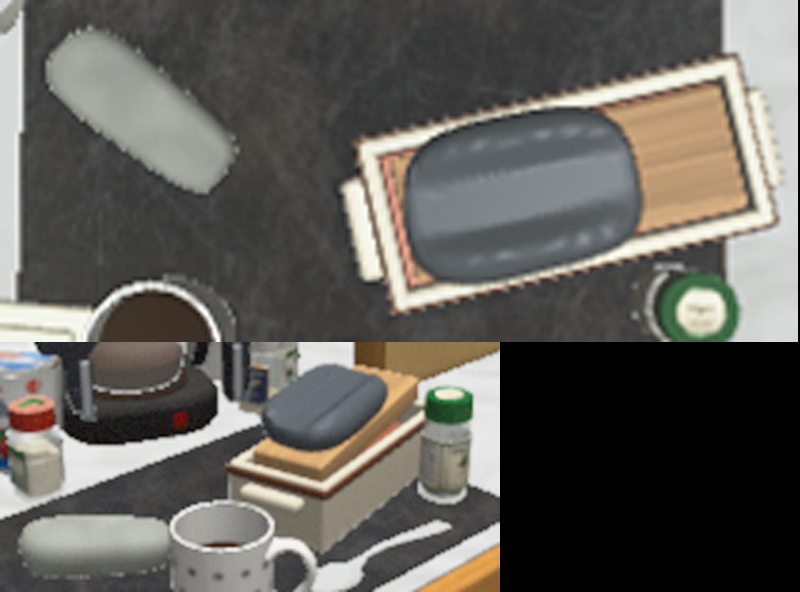

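The crop shows the terrine rim's outer corners at crop pixels (357,140), (740,57), (777,225) and (402,310). The flat stone spans crop x 404–641, so it is off to the left, and the board dips at that end. The long stone runs diagonally from (48,60) to (235,165). Next I'll compute the poses.

Run:
```python
from h import *
import pickle
d=pickle.load(open("c0.pkl","rb"));T,S=d["top"],d["scene"]
f=lambda p:(np.array(p,float)+.5)/3.8-.5+[210,180]
g=lambda p:(np.array(p,float)-[0,342]+.5)/2.5-.5+[230,160]
rim=atz(T,f([(357,140),(740,57),(777,225),(402,310)]),73)
print("rim",rim.round(1).tolist(),"c",rim.mean(0).round(1))
e=[np.linalg.norm(rim[i]-rim[(i+1)%4]).round(1) for i in range(4)];print(e)
ax=(rim[1]+rim[2]-rim[0]-rim[3]);print("axis ang deg (toward right end)",np.degrees(np.arctan2(ax[1],ax[0])).round(2))
# scene corners: near-left rim corner(228,466)? bottom (327,493)
print("tri rim TL,BL",tri(T,f([(357,140),(402,310)]),S,g([(229,467),(328,493)])).round(1).tolist())
# long stone segmentation in top
im=T["color"].astype(int);sub=im[180:240,212:280]
m=((sub.min(2)>105)).astype(np.uint8)
n,l,st,c=cv2.connectedComponentsWithStats(m);i=1+np.argmax(st[1:,4]*(st[1:,0]>0))
ys,xs=np.nonzero(l==i);print("stats",st[i])
r=cv2.minAreaRect(np.c_[xs+212,ys+180].astype(np.float32));b=cv2.boxPoints(r)
w=atz(T,b,27);print(r,w.round(1).tolist(),w.mean(0).round(1))
m2=cv2.inRange(S["color"][222:260,232:300],(110,110,100),(255,255,255));ys,xs=np.nonzero(m2);print("scene stone bbox",xs.min()+232,xs.max()+232,ys.min()+222,ys.max()+222)
c3=w.mean(0);print("proj centre in scene",proj(S,[c3,c3+[0,0,26],c3-[0,0,20]]).round(1).tolist())
st=f([(522,195)]);print("flat stone centre at z110",atz(T,st,112).round(1), atz(T,f([(404,208),(641,182)]),110).round(1).tolist())
print("mug",atz(T,f([(152,335)]),95).round(1),"green cap",atz(T,f([(700,311)]),80).round(1))
```

```text
rim [[432.4, 296.7, 73.0], [483.5, 66.2, 73.0], [382.5, 45.2, 73.0], [331.9, 269.4, 73.0]] c [407.6 169.4  73. ]
[np.float64(236.1), np.float64(103.1), np.float64(229.9), np.float64(104.1)]
axis ang deg (toward right end) -77.39
tri rim TL,BL [[431.9, 296.1, 67.6, 2.1], [331.4, 269.3, 67.8, 0.3]]
stats [  10    7   51   44 1092]
((246.61474609375, 208.7622833251953), (55.183902740478516, 23.43075180053711), 39.80556869506836) [[472.7, 503.3, 27.0], [516.3, 468.4, 27.0], [432.0, 365.3, 27.0], [389.0, 400.4, 27.0]] [452.5 434.4  27. ]
scene stone bbox 232 299 222 258
proj centre in scene [[267.5, 242.3], [266.8, 231.7], [268.1, 250.3]]
flat stone centre at z110 [[399.7 201.7 112. ]] [[392.1, 268.7, 110.0], [407.4, 133.3, 110.0]]
mug [[318.7 413.   95. ]] green cap [[332.   93.6  80. ]]
```

```bash
python3 -m handwheel '[[0,[0,0,0],10.5],[0,[0,0,0],10.5],[0,[0,0,0],10.5],[0,[0,0,0],10.5],[0,[0,0,0],10.4]]'
python3 -m handwheel '[[0,[-0.05,0.018,0],0],[0,[-0.05,0.018,0],0],[0,[-0.05,0.018,0],0],[0,[-0.05,0.018,0],0],[0,[-0.048,0.018,0],0],[0,[0,0,0],0],[0,[0,0,0],0]]'
python3 - <<'E'
from h import *
import pickle
s=ctrl.observe();R=cv2.Rodrigues(np.array(s["tool_rot"]))[0]
print(s["tcp_pos"],R.round(3).tolist(),s["joint_pos"].round(2) if hasattr(s["joint_pos"],'round') else s["joint_pos"])
c=camera("wrist");pickle.dump(c,open("w1.pkl","wb"))
o=-c["R"].T@c["t"];print("cam",o.round(1),"in tool",(R.T@(o-s["tcp_pos"])).round(1),"axes",(c["R"]@R).round(2).tolist(),c["K"][0,0])
cv2.imwrite("pics/d.png",c["color"][...,::-1])
E
```

```text
t: 0.72
tcp_pos: [243.1, 520.7, 230.7]
tool_rot: [1.972, 2.445, -0.002]
ft_force: [-0.2, 0.5, -0.3]
finger_gap: 42.5
gripper_force: 0.0
t: 1.6
tcp_pos: [384.7, 298.8, 231.1]
tool_rot: [-1.965, -2.45, 0.0]
ft_force: [-0.7, -0.2, 0.6]
finger_gap: 42.4
gripper_force: 0.0
[384.73916735 298.7826471  231.07916822] [[-0.217, 0.976, -0.001], [0.976, 0.217, 0.001], [0.001, -0.001, -1.0]] [0.52 0.14 1.68 0.   1.32 0.3 ]
cam [367.6 376.5 372.4] in tool [  79.7    0.  -141.3] axes [[-0.0, 1.0, -0.0], [-0.95, -0.0, -0.31], [-0.31, 0.0, 0.95]] 324.33731404156117
```

View pics/d.png

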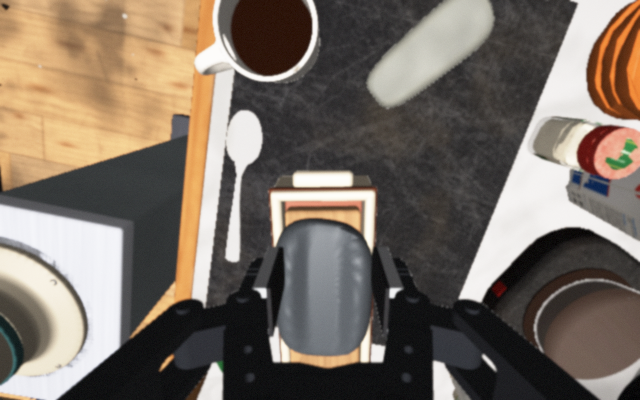

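The wrist view shows the terrine's left end with rim corners at about (271,190) and (379,190). The flat stone's left end is at (322,218), with sides at columns 275 and 370. I'll check the centring from this view.

Run:
```python
from h import *
import pickle
c=pickle.load(open("w1.pkl","rb"));C=np.array([407.6,169.4]);a=np.radians(-77.4);u=np.array([np.cos(a),np.sin(a)]);v=np.array([-u[1],u[0]])
def uv(P):return [(round(float((p[:2]-C)@u),1),round(float((p[:2]-C)@v),1)) for p in P]
print("rim corners",uv(atz(c,[(271,190),(379,190)],73)))
print("stone end z100",uv(atz(c,[(322,218)],100)),"sides z112",uv(atz(c,[(276,290),(371,290)],112)))
print("cx",c["K"][0,2]); 
d=pickle.load(open("c0.pkl","rb"));P=[(*(C-118*u-52*v),73),(*(C-118*u+52*v),73),(*(C+118*u+52*v),73),(*(C+118*u-52*v),73)]
print(proj(c,P[:2]).round(1).tolist(), (proj(d["scene"],P)-[230,160]).round(1).tolist())
```

```text
rim corners [(-120.3, -48.6), (-120.2, 55.5)]
stone end z100 [(-102.0, 0.9)] sides z112 [(-34.7, -42.3), (-34.6, 46.3)]
cx 327.5516262805858
[[267.6, 192.3], [375.2, 192.2]] [[129.7, 58.6], [90.7, 47.4], [141.6, 16.9], [177.0, 24.8]]
```

```bash
python3 -m handwheel '[[0,[0,-0.004,0.045],0],[0,[0,0,0.045],0],[0,[0,0,0.044],0],[0,[-0.01,0,0],0],[0,[-0.005,0,0],0],[0,[-0.005,0,0],0],[0,[-0.005,0,0],0],[0,[-0.005,0,0],0]]'
python3 -m handwheel '[[0,[-0.004,0,-0.001],0],[0,[-0.004,0,-0.002],0],[0,[-0.004,0,-0.002],0],[0,[0,0,0],0]]'
```

```text
t: 2.65
tcp_pos: [388.3, 271.4, 99.6]
tool_rot: [-1.967, -2.445, -0.012]
ft_force: [-3.8, 8.6, 4.4]
finger_gap: 42.9
gripper_force: 4.9
t: 3.15
tcp_pos: [390.7, 259.1, 104.6]
tool_rot: [-1.967, -2.446, -0.01]
ft_force: [-3.9, 7.2, 4.2]
finger_gap: 42.4
gripper_force: 3.9
```

```bash
python3 -m handwheel '[[0,[-0.004,0,0],0],[0,[-0.004,0,0],0],[0,[0,0,0],0],[0,[0.008,0,-0.01],0],[0,[0.01,0,-0.05],0],[0,[0,0,-0.06],0],[0,[-0.04,-0.04,0],0],[0,[-0.05,-0.05,0],0]]'
python3 -m handwheel '[[0,[-0.05,-0.05,0],0],[0,[-0.015,-0.015,0],0],[0,[0,0,0],0],[0,[0,0,0],0]]'
python3 - <<'E'
from h import *
import pickle
d={n:camera(n) for n in("wrist","scene","top")};pickle.dump(d,open("s1.pkl","wb"))
w=d["wrist"]["color"];s=cv2.resize(d["scene"]["color"][165:245,300:420],None,fx=4,fy=4,interpolation=cv2.INTER_CUBIC)
o=np.zeros((600,640,3),np.uint8);o[:280]=w[:280];o[280:600,:480]=s
cv2.imwrite("pics/e.png",o[...,::-1])
E
```

```text
t: 4.15
tcp_pos: [324.9, 165.1, 224.3]
tool_rot: [1.96, 2.451, 0.004]
ft_force: [0.6, -1.6, 0.2]
finger_gap: 42.8
gripper_force: 0.0
t: 4.65
tcp_pos: [280.5, 95.7, 223.1]
tool_rot: [1.964, 2.45, 0.003]
ft_force: [-0.4, -0.4, -0.2]
finger_gap: 42.6
gripper_force: 0.0
```

View pics/e.png

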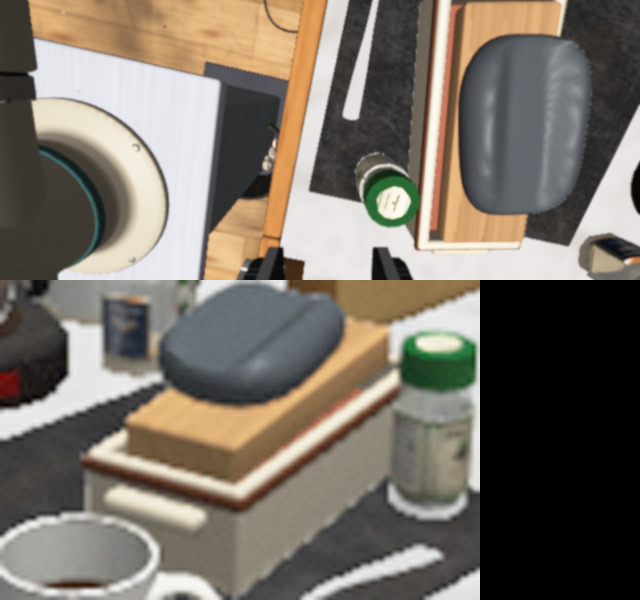

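The wrist view (upper part) shows the board end to end at about (420–560, 0–245), with the stone at (525,125). The scene crop below it shows the board nearly level. I'll zoom both board ends for a measurement.

Run:
```python
from h import *
import pickle
c=pickle.load(open("s1.pkl","rb"))["wrist"]
z=lambda a:cv2.resize(a,None,fx=4.5,fy=4.5,interpolation=cv2.INTER_CUBIC)
o=np.vstack([z(c["color"][0:64,410:580]),z(c["color"][204:268,405:575])]);print(o.shape)
cv2.imwrite("pics/f.png",o[...,::-1])
C=np.array([407.6,169.4]);a=np.radians(-77.4);u=np.array([np.cos(a),np.sin(a)]);v=np.array([-u[1],u[0]])
for th in(-.04,0,.04):
    # th>0: +u end lower; rotate about board origin z=69
    P=[]
    for e in(-1,1):
        for w in(-37,37):
            x=e*99*np.cos(th)+26*np.sin(th);h=69+26*np.cos(th)-e*99*np.sin(th)
            P.append((*(C+x*u+w*v),h))
    print(th,proj(c,P).round(1).tolist())
P=[(*(C+e*118*u+w*v),73) for e in(-1,1) for w in(-52,52)];print("rim",proj(c,P).round(1).tolist())
```

```text
(576, 765, 3)
-0.04 [[465.7, -0.3], [564.7, 0.1], [440.8, 245.5], [521.9, 245.3]]
0 [[467.8, -0.3], [568.2, 0.1], [439.2, 244.7], [519.3, 244.4]]
0.04 [[469.8, 0.0], [571.7, 0.5], [437.7, 243.7], [516.7, 243.5]]
rim [[440.0, -20.5], [572.8, -19.9], [415.0, 252.0], [518.3, 251.7]]
```

View pics/f.png

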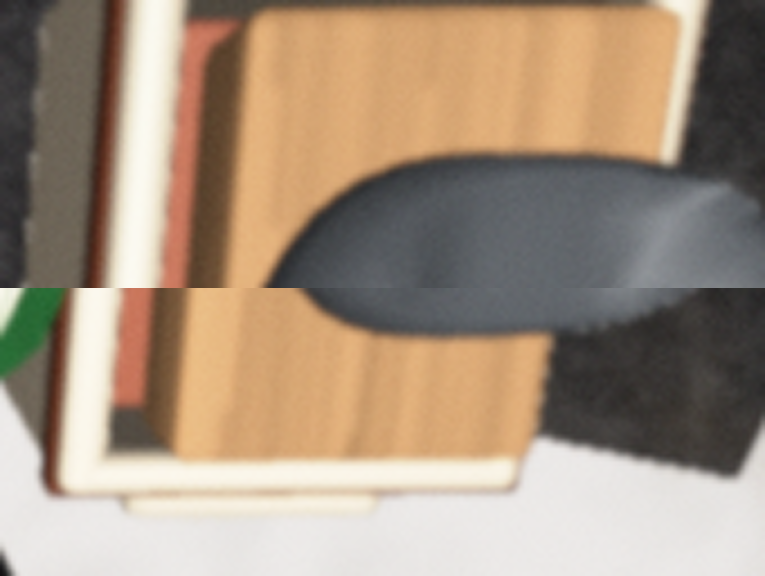

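The zoom gives the board corners in full-image pixels: left end (464.4,2.2) and (561.8,2.2), right end (444.6,242.2) and (522.8,242.2). The rim's near edge passes through (438.9,0), (433.3,64) and (421.7,204), and its end edge is at row 248.9. Now I'll fit for the tilt.

```bash
cat > tilt.py <<'E'
from h import *
from scipy.optimize import least_squares
C0=np.array([407.6,169.4]);A0=np.radians(-77.4)
def model(p):
    C=C0+p[:2];a=A0+p[2];u=np.array([np.cos(a),np.sin(a)]);v=np.array([-u[1],u[0]]);th=p[3];r=p[4]
    W=lambda x,y,z:(*(C+x*u+y*v),z)
    B=lambda e,w:W(e*(99-r)*np.cos(th)+26*np.sin(th),w*(37-r),69+p[5]+26*np.cos(th)-e*(99-r)*np.sin(th))
    return W,B
def fit(c,board,rimpts,rimrow=None):
    # board: dict (e,w)->px (None comp allowed as nan); rimpts: px on near outer top edge
    def res(p):
        W,B=model(p);o=[]
        k=list(board);q=proj(c,[B(*i) for i in k]);o+=list((q-np.array([board[i] for i in k])).ravel())
        l=proj(c,[W(x,-51.5,73) for x in np.linspace(-125,125,26)])
        for x,y in rimpts:o.append(np.interp(y,l[:,1],l[:,0])-x)
        if rimrow is not None:o.append(proj(c,[W(118,0,73)])[0,1]-rimrow)
        o=[0 if np.isnan(t) else t for t in o]
        return np.r_[o,p[:2]/3,p[2]/.01,(p[4]-2)/1.5,p[5]/1]
    s=least_squares(res,np.zeros(6));J=np.linalg.inv(s.jac.T@s.jac)
    print("dx dy yaw th r dz",s.x.round(4),"sd th",(J[3,3]**.5).round(4));print("res",s.fun.round(1));return s.x
E
python3 - <<'E'
from tilt import *
import pickle
d=pickle.load(open("s1.pkl","rb"));c=d["wrist"]
p=fit(c,{(-1,-1):(464.4,2.2),(-1,1):(561.8,2.2),(1,-1):(444.6,242.2),(1,1):(522.8,242.2)},[(438.9,0),(433.3,64),(421.7,204)],248.9)
C=C0+p[:2];a=A0+p[2];u=np.array([np.cos(a),np.sin(a)]);v=np.array([-u[1],u[0]])
for uv,z in((((525,35),(525,213))),110),:
    pass
q=atz(c,[(525,35),(525,213),(460,130),(590,100)],112)
print([(((t[:2]-C)@u).round(1),((t[:2]-C)@v).round(1)) for t in q])
E
```

```text
dx dy yaw th r dz [ 0.5171  0.9891  0.0084 -0.0519  1.5091 -0.9936] sd th 0.0114
res [ 1.9 -0.7 -1.2 -1.2 -0.1  0.9 -0.2  0.1 -0.3 -0.  -0.3  2.2  0.2  0.3
  0.8 -0.3 -1. ]
[(np.float64(-72.3), np.float64(-0.2)), (np.float64(62.5), np.float64(24.0)), (np.float64(-6.4), np.float64(-38.6)), (np.float64(-27.8), np.float64(56.8))]
```

Run:
```python
from tilt import *
import pickle
c=pickle.load(open("s1.pkl","rb"))["scene"]
for th in(-.1,-.05,0):
    W,B=model([.5,1,.0084,th,1.5,0]);print(th,proj(c,[B(-1,-1),B(-1,1),B(1,-1),W(-117,-51,73),W(-117,51,73)]).round(1).tolist())
print("picked",[(358,206.2),(332,199.5),(397,176.3),(360,220.8),(321.3,210)])
```

```text
-0.1 [[357.6, 208.8], [330.9, 201.7], [397.1, 174.7], [359.6, 218.4], [321.1, 207.6]]
-0.05 [[357.9, 206.7], [331.1, 199.6], [397.3, 176.3], [359.6, 218.4], [321.1, 207.6]]
0 [[358.2, 204.4], [331.4, 197.4], [397.4, 177.9], [359.6, 218.4], [321.1, 207.6]]
picked [(358, 206.2), (332, 199.5), (397, 176.3), (360, 220.8), (321.3, 210)]
```

```bash
python3 -m handwheel '[[0,[0.05,0.05,0],0],[0,[0.05,0.05,0],0],[0,[0.037,0.055,0],0],[0,[0,0,0],0],[0,[0,0,0.06],0],[0,[0,0,0.05],0],[0,[0,0,0.01],0],[0,[-0.013,0,0],0]]'
python3 -m handwheel '[[0,[-0.004,0,0],0],[0,[-0.004,0,0],0],[0,[-0.004,0,0],0],[0,[-0.004,0,0],0],[0,[0,0,0],0]]'
```

```text
t: 5.8
tcp_pos: [393.3, 241.4, 104.3]
tool_rot: [-1.965, -2.441, -0.022]
ft_force: [-6.5, 23.3, 21.0]
finger_gap: 42.3
gripper_force: 14.2
t: 6.42
tcp_pos: [397.0, 226.0, 106.7]
tool_rot: [-1.967, -2.441, -0.026]
ft_force: [-5.1, 12.6, 10.9]
finger_gap: 42.8
gripper_force: 7.0
```

I returned to the contact point rather than the retracted one, so that push went about 14 mm too far. I'll lift off, look, and push back from the other end.

```bash
python3 -m handwheel '[[0,[0.015,0,0],0],[0,[0.005,0,-0.04],0],[0,[0,0,-0.06],0],[0,[-0.05,-0.05,-0.02],0],[0,[-0.06,-0.05,0],0],[0,[-0.045,-0.055,0],0],[0,[0,0,0],0],[0,[0,0,0],0]]'
python3 - <<'E'
from h import *
import pickle
d={n:camera(n) for n in("wrist","scene","top")};pickle.dump(d,open("s2.pkl","wb"))
s=ctrl.observe();print(s["tcp_pos"].round(1))
w=d["wrist"]["color"];s=cv2.resize(d["scene"]["color"][165:245,300:420],None,fx=4,fy=4,interpolation=cv2.INTER_CUBIC)
o=np.zeros((600,800,3),np.uint8);o[:280,:640]=w[:280];o[280:600,:480]=s
cv2.imwrite("pics/g.png",o[...,::-1])
E
```

```text
t: 7.42
tcp_pos: [292.1, 81.9, 219.2]
tool_rot: [1.966, 2.45, 0.001]
ft_force: [0.8, 0.2, -1.2]
finger_gap: 42.8
gripper_force: 0.0
[292.6  82.6 219.2]
```

View pics/g.png

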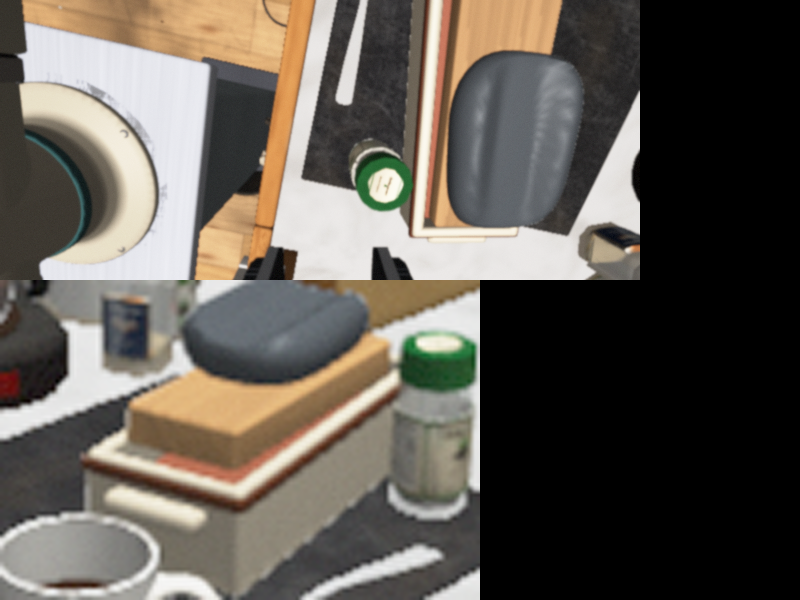

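The board now dips the other way, by about +0.035 rad from the scene crop: its near-left top corner is at (236,432) and its right corner at (388,337). The stone spans wrist rows 51–227. I'll work out the push back from the right end.

Run:
```python
from tilt import *
import pickle
C=C0+[.5,1];a=A0+.0084;u=np.array([np.cos(a),np.sin(a)]);v=np.array([-u[1],u[0]])
for f,q in(("s1",[(528,35),(500,214)]),("s2",[(520,51),(498,228)])):
    c=pickle.load(open(f+".pkl","rb"))["wrist"]
    print(f,[(((t[:2]-C)@u).round(1),((t[:2]-C)@v).round(1)) for t in atz(c,q,112)])
s=ctrl.observe();R=cv2.Rodrigues(s["tool_rot"])[0];p=s["tcp_pos"]
for U in (115,100):
    g=np.r_[C+U*u,p[2]];print(U,g.round(1),"tool delta",(R.T@(g-p)).round(1))
print(np.degrees(np.arctan2(R[1,1],R[0,1])),np.degrees(np.arctan2(v[1],v[0])))
```

```text
s1 [(np.float64(-72.3), np.float64(2.0)), (np.float64(63.2), np.float64(3.1))]
s2 [(np.float64(-45.3), np.float64(3.8)), (np.float64(90.2), np.float64(9.0))]
115 [434.1  58.4 219.2] tool delta [-5.470e+01  1.327e+02 -1.000e-01]
100 [430.7  73.  219.2] tool delta [-3.970e+01  1.326e+02 -1.000e-01]
12.675902663946507 13.081284547909885
```

```bash
python3 -m handwheel '[[0,[-0.018,0.045,0],0],[0,[-0.018,0.045,0],0],[0,[-0.019,0.045,0],0],[0,[0,0,0],0],[0,[0,0,0.06],0],[0,[0,0,0.058],0],[0,[0,0,0],0]]'
python3 -m handwheel '[[0,[0.010,0,0],0],[0,[0.004,0,0],0],[0,[0.004,0,0],0],[0,[0.004,0,0],0],[0,[0.003,0,0],0],[0,[0,0,0],0]]'
```

```text
t: 8.45
tcp_pos: [431.0, 58.6, 97.9]
tool_rot: [-1.957, -2.446, 0.011]
ft_force: [0.6, -0.9, 0.9]
finger_gap: 42.7
gripper_force: 0.0
t: 9.2
tcp_pos: [433.5, 80.5, 103.3]
tool_rot: [1.958, 2.447, 0.003]
ft_force: [3.1, -6.2, 3.5]
finger_gap: 42.5
gripper_force: 3.3
```

```bash
python3 -m handwheel '[[0,[0.004,0,0],0],[0,[0.0025,0,0],0],[0,[0,0,0],0],[0,[-0.012,0,0],0],[0,[-0.008,0,-0.04],0],[0,[0,0,-0.06],0],[0,[0.01,-0.045,-0.02],0],[0,[0.02,-0.045,0],0]]'
python3 -m handwheel '[[0,[0.02,-0.045,0],0],[0,[0,0,0],0],[0,[0,0,0],0],[0,[0,0,0],0]]'
python3 - <<'E'
from h import *
import pickle
d={n:camera(n) for n in("wrist","scene","top")};pickle.dump(d,open("s3.pkl","wb"))
z=lambda a,k:cv2.resize(a,None,fx=k,fy=k,interpolation=cv2.INTER_CUBIC)
w=d["wrist"]["color"];s=z(d["scene"]["color"][165:228,300:420],6)[:, :720]
o=np.zeros((600,800,3),np.uint8);q=z(w[0:264,400:620],.8*1.0);o[:212,:176]=q[:212]
# left and right end zooms
o[:212,180:180+594]=z(w[0:53,410:558],4)[:212,:594] if 0 else z(w[200:253,400:548],4)[:212,:594]
o[215:215+378,:720]=s
cv2.imwrite("pics/h.png",o[...,::-1]);print(ctrl.observe()["tcp_pos"].round(1))
E
```

```text
t: 10.2
tcp_pos: [339.1, 78.4, 223.2]
tool_rot: [1.965, 2.448, 0.005]
ft_force: [0.6, -0.7, 0.3]
finger_gap: 43.1
gripper_force: 0.0
t: 10.7
tcp_pos: [291.8, 88.1, 221.5]
tool_rot: [1.965, 2.451, 0.001]
ft_force: [0.2, -0.1, 0.3]
finger_gap: 42.4
gripper_force: 0.0Traceback (most recent call last):
  File "<stdin>", line 6, in <module>
ValueError: could not broadcast input array from shape (211,176,3) into shape (212,176,3)
```

```bash
cat > auto.py <<'E'
from tilt import *
import pickle
def meas(c,p):
    """edge offsets in px at predicted points -> list of (kind,arg,target px,normal)"""
    W,B0=model(p);th=p[3];r=p[4]
    C=C0+p[:2];im=cv2.GaussianBlur(c["color"],(0,0),.7).astype(np.float32);out=[]
    def Bp(x,y):
        a=A0+p[2];u=np.array([np.cos(a),np.sin(a)]);v=np.array([-u[1],u[0]])
        return (*(C+(x*np.cos(th)+26*np.sin(th))*u+y*v),69+p[5]+26*np.cos(th)-x*np.sin(th))
    pts=[("b",x,-(37-r),0,-1) for x in np.arange(-92,93,4)]+[("b",e*(99-r),y,e,0) for e in(-1,1) for y in np.arange(-30,31,4)]+[("r",x,-51.5,0,-1) for x in np.arange(-110,111,5)]
    for k,x,y,nx,ny in pts:
        f=(lambda X,Y:Bp(X,Y)) if k=="b" else (lambda X,Y:W(X,Y,73))
        q,q2=proj(c,[f(x,y),f(x+4*nx,y+4*ny)]);n=(q2-q)/np.linalg.norm(q2-q)
        t=np.arange(-5,5.01,.25);s=q+t[:,None]*n
        if s.min()<1 or s[:,0].max()>638 or s[:,1].max()>398:continue
        L=cv2.remap(im,s[:,0].astype(np.float32)[None],s[:,1].astype(np.float32)[None],cv2.INTER_CUBIC)[0]
        g=np.gradient(L.sum(1)/3,.25);i=int(np.argmin(g[2:-2]))+2
        if g[i]>-12 or i<4:continue
        I=L[max(i-8,0)]
        ok=(I[0]-I[2]>45 and I[0]>130) if k=="b" else I.min()>150
        if ok:out.append((k,x,y,q+t[i]*n,n))
    return out
def auto(c,p0=(.5,1,.0084,0,1.5,0),prior=(2,2,.006,.1,.7,1),it=4,show=True):
    p=np.array(p0,float);p0=p.copy()
    for _ in range(it):
        m=meas(c,p)
        def res(p):
            W,_=model(p);C=C0+p[:2];a=A0+p[2];u=np.array([np.cos(a),np.sin(a)]);v=np.array([-u[1],u[0]]);th=p[3];P=[]
            for k,x,y,_,_ in m:
                if k=="r":P.append(W(x,y,73));continue
                if abs(x)>93: x=np.sign(x)*(99-p[4])
                else: y=-(37-p[4])
                P.append((*(C+(x*np.cos(th)+26*np.sin(th))*u+y*v),69+p[5]+26*np.cos(th)-x*np.sin(th)))
            return np.array([(q-t)@n for q,(_,_,_,t,n) in zip(proj(c,P),m)])
        s=least_squares(lambda p:np.r_[res(p),(p-p0)/prior],p,loss="soft_l1",f_scale=.5);p=s.x
    if show:print(p.round(4),"n",sum(k[0]=="b" for k in m),sum(k[0]=="r" for k in m),"rms",np.sqrt(np.mean(res(p)**2)).round(2),"sd",(np.linalg.inv(s.jac.T@s.jac)[3,3]**.5).round(4))
    return p
E
python3 - <<'E'
from auto import *
for f in("c0","s1","s2","s3"):
    d=pickle.load(open(f+".pkl","rb"))
    for n in("scene","wrist"):
        if n in d:
            for t0 in(-.04,.02):print(f,n,end=" ");auto(d[n],(.5,1,.0084,t0,1.5,0))
E
```

```text
c0 scene [-1.867   0.1282  0.0094  0.0484  1.5789  0.0567] n 20 40 rms 0.64 sd 0.0772
c0 scene [-3.1613  2.2275  0.0053 -0.0907  1.4856 -0.4359] n 69 40 rms 0.6 sd 0.0104
s1 scene [-0.5525  0.3442  0.0054 -0.0318  1.9941  0.4471] n 65 40 rms 0.47 sd 0.013
s1 scene [-2.5812  0.0049  0.0113  0.044   1.621   0.0642] n 20 40 rms 1.43 sd 0.0878
s1 wrist [ 0.1677  0.8307  0.0072 -0.0503  0.3634 -0.2979] n 47 43 rms 0.34 sd 0.0095
s1 wrist [ 0.1721  0.8308  0.0074 -0.0456  0.3549 -0.3019] n 47 43 rms 0.32 sd 0.0095
s2 scene [ 0.4375 -0.8222  0.0143 -0.0214 -0.2935  0.0148] n 59 41 rms 0.8 sd 0.0237
s2 scene [-1.5639  0.8491  0.0047  0.0522  1.4623  0.0747] n 58 41 rms 0.65 sd 0.0185
s2 wrist [ 0.3309  0.885   0.0073  0.0422  0.2636 -0.273 ] n 44 40 rms 0.41 sd 0.0112
s2 wrist [ 0.3391  0.8829  0.0077  0.0415  0.2756 -0.2769] n 44 40 rms 0.4 sd 0.0113
s3 scene [ 3.326  -3.1271  0.0093 -0.0154  1.1609  0.6496] n 60 41 rms 0.52 sd 0.0359
s3 scene [-4.6516e+00  4.1447e+00  7.0000e-04  5.5700e-02  2.0773e+00 -2.4250e-01] n 57 40 rms 0.91 sd 0.0178
s3 wrist [ 0.2911  0.8721  0.0075  0.0075  0.4081 -0.2603] n 35 41 rms 0.3 sd 0.011
s3 wrist [ 0.2889  0.8688  0.0076  0.0081  0.3746 -0.2693] n 35 41 rms 0.29 sd 0.011
```

Run:
```python
from auto import *
for f,t0 in(("s1",-.048),("s2",.042),("s3",.008)):
    d=pickle.load(open(f+".pkl","rb"))
    print(f,end=" ");auto(d["scene"],(.3,.87,.0075,t0,.35,-.27),(1.5,1.5,.003,.1,.1,.2))
```

```text
s1 [-0.5459  0.6863  0.008  -0.0359  0.3773 -0.2524] n 66 41 rms 0.51 sd 0.0114
s2 [-1.7262  0.6919  0.0065  0.0891  0.3773 -0.2489] n 52 40 rms 1.17 sd 0.0146
s3 [-1.6939  1.363   0.0068  0.0297  0.3772 -0.2642] n 61 40 rms 0.59 sd 0.0142
```

```bash
python3 -m handwheel '[[0,[-0.02,0.045,0],0],[0,[-0.02,0.045,0],0],[0,[-0.01,0.045,0],0],[0,[0,0,0],0],[0,[0,0,0.06],0],[0,[0,0,0.06],0],[0,[0,0,0],0]]'
python3 -m handwheel '[[0,[0.012,0,0],0],[0,[0.004,0,0],0],[0,[0.002,0,0],0],[0,[0.002,0,0],0],[0,[0.0025,0,0],0],[0,[0,0,0],0]]'
```

```text
t: 11.72
tcp_pos: [428.3, 68.8, 97.9]
tool_rot: [-1.959, -2.444, 0.011]
ft_force: [0.0, 0.7, 0.0]
finger_gap: 42.9
gripper_force: 0.0
t: 12.48
tcp_pos: [431.1, 89.3, 103.0]
tool_rot: [1.959, 2.447, 0.002]
ft_force: [2.2, -6.5, 5.0]
finger_gap: 42.6
gripper_force: 3.2
```

```bash
python3 -m handwheel '[[0,[-0.012,0,0],0],[0,[-0.008,0,-0.04],0],[0,[0,0,-0.06],0],[0,[0.01,-0.045,-0.02],0],[0,[0.02,-0.045,0],0],[0,[0.02,-0.045,0],0],[0,[0,0,0],0],[0,[0,0,0],0]]'
python3 - <<'E'
from auto import *
d={n:camera(n) for n in("wrist","scene","top")};pickle.dump(d,open("s4.pkl","wb"))
auto(d["wrist"]);auto(d["scene"],(.3,.87,.0075,0,.35,-.27),(1.5,1.5,.003,.1,.1,.2));print(ctrl.observe()["tcp_pos"])
E
python3 -m handwheel '[[0,[0.02,-0.025,0],0],[0,[0.01,-0.01,0],0],[0,[0,0,0],0],[0,[0,0,0],0]]'
python3 - <<'E'
from auto import *
d={n:camera(n) for n in("wrist",)};pickle.dump(d,open("s4b.pkl","wb"))
auto(d["wrist"]);print(ctrl.observe()["tcp_pos"])
E
```

```text
t: 13.48
tcp_pos: [290.7, 90.6, 221.7]
tool_rot: [1.964, 2.45, 0.002]
ft_force: [0.9, -0.3, 0.4]
finger_gap: 42.9
gripper_force: 0.0
[ 2.980e-01  8.693e-01  7.800e-03 -3.000e-04  3.825e-01 -2.676e-01] n 35 42 rms 0.3 sd 0.0108
[-1.2628  1.1984  0.007   0.0321  0.3741 -0.2635] n 60 41 rms 0.74 sd 0.0131
[291.17943559  90.50895613 221.37186221]
t: 14.12
tcp_pos: [250.4, 112.3, 221.5]
tool_rot: [1.964, 2.451, 0.001]
ft_force: [-0.2, 0.4, -0.2]
finger_gap: 42.9
gripper_force: 0.0
[-0.0414 -0.0844  0.008   0.0011  0.4868 -0.7078] n 61 45 rms 0.45 sd 0.0082
[250.35270891 112.18876008 221.45226369]
```

```bash
python3 -m handwheel '[[-1,[0.0386,0.0383,0],0],[-1,[0.0386,0.0383,0],0],[-1,[0.0386,0.0383,0],0],[-1,[0.0386,0.0383,0],0],[-1,[0.0386,0.0383,0],0],[-1,[0.0386,0.0383,0],0],[-1,[0.0386,0.0383,0],0]]'
python3 -m handwheel '[[-1,[0,0,0],10.3],[-1,[0,0,0],10.3],[-1,[0,0,0],10.3],[-1,[0,0,0],10.3],[-1,[0,0,0],10.6],[-1,[0,0,0],0],[-1,[0,0,0],0]]'
python3 - <<'E'
from h import *
import pickle
d={n:camera(n) for n in("wrist",)};pickle.dump(d,open("l1.pkl","wb"));c=d["wrist"]
s=ctrl.observe();p=s["tcp_pos"];R=cv2.Rodrigues(s["tool_rot"])[0];print(p.round(1),np.degrees(np.arctan2(R[1,1],R[0,1])).round(2))
im=c["color"].astype(int);m=((im.min(2)>105)&(im.max(2)-im.min(2)<40)).astype(np.uint8);m[245:]=0
n,l,st,ce=cv2.connectedComponentsWithStats(m);q=proj(c,[(452.5,434.4,30)])[0];print("expect px",q)
i=l[int(q[1]),int(q[0])];print(st[i]);ys,xs=np.nonzero(l==i)
r=cv2.minAreaRect(np.c_[xs,ys].astype(np.float32));w=atz(c,cv2.boxPoints(r),27);print(r,w.round(1).tolist(),w.mean(0).round(1))
e=[w[1]-w[0],w[2]-w[1]];e.sort(key=np.linalg.norm);print([np.linalg.norm(t).round(1) for t in e],np.degrees(np.arctan2(e[1][1],e[1][0])).round(1))
print("tool delta",(R.T@(w.mean(0)-p)).round(1))
cv2.imwrite("pics/i.png",c["color"][...,::-1])
E
```

```text
t: 15.05
tcp_pos: [454.1, 435.9, 220.6]
tool_rot: [1.965, 2.451, -0.0]
ft_force: [-0.4, 0.4, 0.4]
finger_gap: 85.4
gripper_force: 0.0
t: 15.92
tcp_pos: [452.7, 434.3, 221.0]
tool_rot: [2.837, 1.35, -0.0]
ft_force: [0.1, -0.5, 1.1]
finger_gap: 85.2
gripper_force: 0.0
[452.6 434.4 221.1] -39.13
expect px [327.08777394 170.9985672 ]
[ 302  109   54  123 5344]
((329.6916809082031, 169.83767700195312), (122.3315200805664, 51.63631057739258), 85.76361083984375) [[469.6, 499.3, 27.0], [511.8, 469.7, 27.0], [438.6, 358.8, 27.0], [390.6, 391.7, 27.0]] [452.7 429.8  27. ]
[np.float64(51.6), np.float64(132.9)] -123.5
tool delta [ -3.4   2.9 194.1]
```

View pics/i.png

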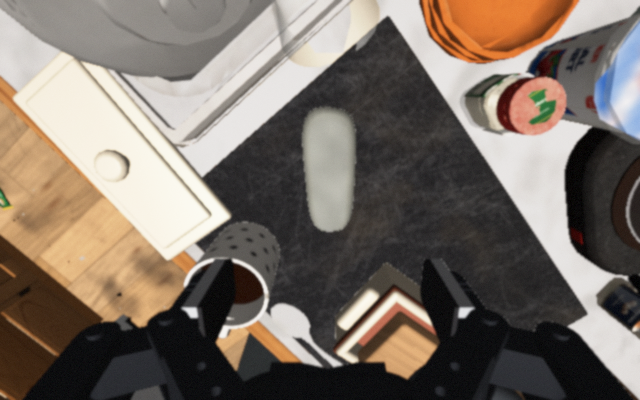

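The wrist view shows the long stone at rows 109–232, columns 302–356, centred at about (329,170), between the open fingers' line. The mug is at (235,280) and the red-capped jar at (520,105), both clear. I'll descend and grip.

```bash
python3 -m handwheel '[[-1,[-0.002,0.002,0.052],0],[-1,[0,0,0.052],0],[-1,[0,0,0.052],0],[-1,[0,0,0.051],0],[-1,[0,0,0],0],[-1,[0,0,0],0]]'
python3 -m handwheel '[[1,[0,0,0],0],[1,[0,0,0],0],[1,[0,0,0],0],[1,[0,0,0],0],[1,[0,0,0],0],[1,[0,0,0],0]]'
```

```text
t: 16.73
tcp_pos: [453.7, 432.5, 15.9]
tool_rot: [-2.837, -1.347, -0.004]
ft_force: [0.3, -0.0, -0.3]
finger_gap: 85.4
gripper_force: 0.0
t: 17.48
tcp_pos: [453.8, 432.3, 17.0]
tool_rot: [-2.837, -1.347, -0.007]
ft_force: [-0.5, -1.1, 7.1]
finger_gap: 49.1
gripper_force: 61.9
```

```bash
python3 -m handwheel '[[1,[0,0,-0.005],0],[1,[0,0,-0.01],0],[1,[0,0,-0.02],0],[1,[0,0,-0.03],0],[1,[0,0,0],0],[1,[0,0,0],0],[1,[0,0,0],0],[1,[0,0,0],0]]'
python3 - <<'E'
from h import *
F=[];M=[]
for i in range(12):
    c=camera("wrist");s=ctrl.observe();F.append(s["ft_force"]);M.append(s["ft_torque"])
R=cv2.Rodrigues(s["tool_rot"])[0]
F=np.array(F);M=np.array(M);print("F",F.mean(0).round(2),F.std(0).round(2),"M world",M.mean(0).round(4),M.std(0).round(4))
print("M tool",(R.T@M.mean(0)).round(4),s["finger_gap"],s["gripper_force"],s["tcp_pos"])
import pickle;pickle.dump(c,open("l2.pkl","wb"));cv2.imwrite("pics/j.png",c["color"][...,::-1])
E
```

```text
t: 18.48
tcp_pos: [451.9, 431.2, 78.2]
tool_rot: [2.838, 1.347, -0.003]
ft_force: [-0.4, -0.4, -6.0]
finger_gap: 49.5
gripper_force: 63.1
F [ 0.34  0.25 -4.51] [0.34 0.41 0.43] M world [ 0.0933 -0.0694  0.0107] [0.0296 0.0221 0.0391]
M tool [ 0.0052  0.1162 -0.0107] 49.1393409873087 63.093742071068846 [452.47383455 431.60870947  79.40206691]
```

```bash
python3 - <<'E'
from auto import *
C=C0+[.3,.87];a=A0+.0077;u=np.array([np.cos(a),np.sin(a)]);v=np.array([-u[1],u[0]])
for f,n in(("s4","top"),("s4","wrist"),("s4b","wrist")):
    c=pickle.load(open(f+".pkl","rb"))[n];im=c["color"].astype(int)
    m=((im[...,2]-im[...,0]>4)&(im.max(2)>45)&(im.max(2)<190)).astype(np.uint8)
    m=cv2.morphologyEx(m,cv2.MORPH_OPEN,np.ones((3,3),np.uint8))
    q=proj(c,[(*(C+6*u),115)])[0];k,l,st,_=cv2.connectedComponentsWithStats(m);i=l[int(q[1]),int(q[0])]
    ys,xs=np.nonzero(l==i);h=cv2.convexHull(np.c_[xs,ys].astype(np.float32)).reshape(-1,2)
    P=atz(c,h,112)[:,:2]-C;U,V=P@u,P@v
    print(f,n,i,st[i],"u",U.min().round(1),U.max().round(1),"v",V.min().round(1),V.max().round(1),cv2.minAreaRect(np.c_[U,V].astype(np.float32)))
# long stone silhouette in hand
c=pickle.load(open("l2.pkl","rb"));im=c["color"].astype(int);m=((im.min(2)>95)&(im.max(2)-im.min(2)<30)).astype(np.uint8);k,l,st,_=cv2.connectedComponentsWithStats(m)
for i in range(1,k):
    if st[i,4]>1500:print("hand",st[i])
E
python3 -m handwheel '[[1,[0,0,-0.06],0],[1,[0,0,-0.06],0],[1,[0,0,0],-10.3],[1,[0,0,0],-10.3],[1,[0,0,0],-10.3],[1,[0,0,0],-10.3],[1,[0,0,0],-10.2],[1,[0,0,0],0]]'
```

```text
s4 top 9 [ 335  201   61   49 2223] u -58.3 74.4 v -41.9 49.7 ((7.294536590576172, 5.007030487060547), (132.3159942626953, 88.7228012084961), 5.326332092285156)
s4 wrist 1 [  448    46   129   175 19151] u -57.9 75.2 v -40.7 58.6 ((8.487602233886719, 8.923828125), (134.38233947753906, 96.533935546875), 3.5672779083251953)
s4b wrist 2 [  487    91   128   163 17382] u -57.5 76.1 v -39.5 60.3 ((9.429401397705078, 10.315628051757812), (135.58908081054688, 96.85530853271484), 3.8130440711975098)
hand [    0     0   393   338 48320]
hand [  457     0   183   302 18424]
hand [    0   110   171   233 17138]
hand [  260   135   131   233 25553]
t: 20.08
tcp_pos: [452.2, 431.5, 199.3]
tool_rot: [-1.976, -2.442, 0.0]
ft_force: [0.4, -0.4, -5.1]
finger_gap: 49.4
gripper_force: 65.7
```

View pics/j.png

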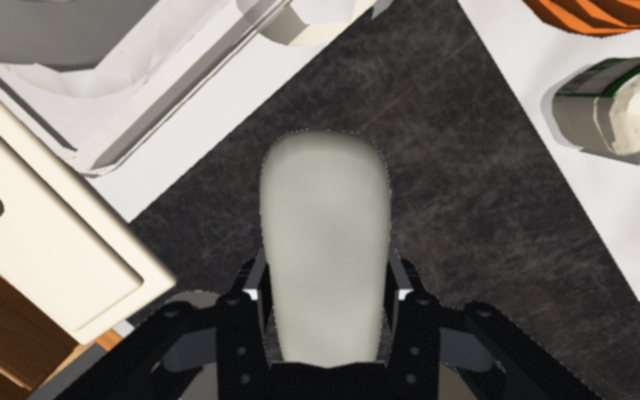

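The stone is held centred and close to level, with its far end at row 130 and width 131 px. The wrist moment puts its centre of gravity about 25 mm toward −x of the tool. I'll carry it over the trough.

```bash
python3 -m handwheel '[[1,[0,0,0],-4.5],[1,[-0.0426,-0.0226,0],0],[1,[-0.0426,-0.0226,0],0],[1,[-0.0426,-0.0226,0],0],[1,[-0.0426,-0.0226,0],0],[1,[-0.0427,-0.0228,0],0],[1,[0,0,0],0],[1,[0,0,0],0]]'
python3 - <<'E'
from h import *
F=[];M=[]
for i in range(8):
    c=camera("scene");s=ctrl.observe();F.append(s["ft_force"]);M.append(s["ft_torque"])
R=cv2.Rodrigues(s["tool_rot"])[0]
print("F",np.mean(F,0).round(2),"Mtool",(R.T@np.mean(M,0)).round(4),s["tcp_pos"].round(1),np.degrees(np.arctan2(R[1,1],R[0,1])).round(2))
print("delta",(R.T@(np.array([404.2,195.1,140])-s["tcp_pos"])).round(1))
E
```

```text
t: 21.08
tcp_pos: [405.5, 195.3, 199.8]
tool_rot: [1.879, 2.517, 0.003]
ft_force: [0.1, -0.3, -4.8]
finger_gap: 48.9
gripper_force: 65.7
F [ 0.07  0.21 -4.74] Mtool [0.0079 0.0968 0.0059] [405.2 195.5 199.2] 16.72
delta [-0.1 -1.1 59.2]
```

```bash
python3 -m handwheel '[[1,[-0.0025,-0.001,0.03],0],[1,[0,0,0.02],0],[1,[0,0,0.007],0],[1,[0,0,0],0],[1,[0,0,0.003],0],[1,[0,0,0],0]]'
python3 -m handwheel '[[1,[0,0,0.002],0],[1,[0,0,0.0],0]]'
```

```text
t: 22.22
tcp_pos: [405.3, 192.4, 139.7]
tool_rot: [1.875, 2.52, 0.001]
ft_force: [-0.5, 0.2, -4.3]
finger_gap: 49.2
gripper_force: 65.6
t: 22.48
tcp_pos: [404.9, 192.3, 137.3]
tool_rot: [-1.876, -2.52, -0.0]
ft_force: [-0.2, -0.5, -5.6]
finger_gap: 49.4
gripper_force: 65.6
```

```bash
python3 -m handwheel '[[1,[0,0,0.0015],0],[1,[0,0,0.0],0]]'
python3 -m handwheel '[[1,[0,0,0.0015],0],[1,[0,0,0.0],0]]'
python3 -m handwheel '[[1,[0,0,0.0015],0],[1,[0,0,0.0],0]]'
```

```text
t: 22.72
tcp_pos: [404.8, 192.3, 135.7]
tool_rot: [-1.876, -2.52, 0.0]
ft_force: [-0.1, -0.4, -4.9]
finger_gap: 48.9
gripper_force: 65.6
t: 22.98
tcp_pos: [405.0, 192.5, 134.4]
tool_rot: [-1.876, -2.52, -0.001]
ft_force: [-0.6, 0.7, -4.1]
finger_gap: 49.2
gripper_force: 65.8
t: 23.22
tcp_pos: [405.0, 192.9, 134.0]
tool_rot: [-1.876, -2.519, -0.002]
ft_force: [-3.5, 1.7, 5.8]
finger_gap: 49.5
gripper_force: 66.7
```

```bash
python3 -m handwheel '[[1,[0,0,-0.0007],0],[-0.3,[0,0,0],0],[-0.35,[0,0,0],0],[-0.5,[0,0,0],0],[-0.6,[0,0,0],0],[-0.6,[0,0,0],0]]'
python3 -m handwheel '[[-0.7,[0,0,-0.02],0],[-0.7,[0,0,-0.05],0],[-0.7,[0,0,-0.04],0],[-0.7,[-0.03,-0.045,0],0],[-0.7,[-0.03,-0.05,0],0],[-0.7,[-0.02,-0.05,0],0],[-0.7,[0,-0.008,0],0],[-0.7,[0,0,0],4.1]]'
python3 -m handwheel '[[-0.5,[0,0,0],0],[-0.5,[0,0,0],0],[-0.5,[0,0,0],0]]'
python3 - <<'E'
from auto import *
d={n:camera(n) for n in("wrist","scene","top")};pickle.dump(d,open("s5.pkl","wb"))
for t in(-.04,0,.04):auto(d["wrist"],(.3,.87,.0075,t,.4,-.3))
print(ctrl.observe()["tcp_pos"].round(1))
E
```

```text
t: 23.98
tcp_pos: [405.0, 192.3, 133.5]
tool_rot: [1.876, 2.52, 0.0]
ft_force: [0.3, -0.4, -0.2]
finger_gap: 67.9
gripper_force: 0.0
t: 24.98
tcp_pos: [281.3, 71.7, 243.8]
tool_rot: [1.968, 2.447, 0.003]
ft_force: [0.6, -0.3, -0.0]
finger_gap: 72.6
gripper_force: 0.0
t: 25.35
tcp_pos: [281.6, 72.0, 243.4]
tool_rot: [-1.963, -2.452, 0.0]
ft_force: [0.7, -0.1, 0.2]
finger_gap: 63.6
gripper_force: 0.0
[-0.4081  3.4547  0.0081  0.0156  0.4727 -0.4394] n 36 39 rms 0.33 sd 0.012
[-0.4295  3.4874  0.0082  0.0135  0.5059 -0.4152] n 35 39 rms 0.33 sd 0.0118
[-0.3872  3.4271  0.0085  0.0139  0.48   -0.4413] n 36 39 rms 0.33 sd 0.0119
[281.4  71.9 243.4]
```

```bash
python3 -m handwheel '[[-0.5,[0.016,0.013,0.022],0],[-0.5,[0,0,0],0],[-0.5,[0,0,0],0]]'
python3 - <<'E'
from auto import *
d={n:camera(n) for n in("wrist",)};pickle.dump(d,open("s6.pkl","wb"))
for t in(0,.03):auto(d["wrist"],(.3,.87,.0075,t,.4,-.3))
auto(d["wrist"],(.3,.87,.0078,0,.4,-.27),(.5,.5,.001,.1,.1,.2))
print(ctrl.observe()["tcp_pos"].round(1))
E
python3 -m handwheel '[[-0.5,[0.03,-0.035,0],0],[-0.5,[0,0,0],0],[-0.5,[0,0,0],0]]'
python3 - <<'E'
from auto import *
d={n:camera(n) for n in("wrist","scene")};pickle.dump(d,open("s7.pkl","wb"))
for t in(0,.03):auto(d["wrist"],(.3,.87,.0075,t,.4,-.3))
auto(d["wrist"],(.3,.87,.0078,0,.4,-.27),(.5,.5,.001,.1,.1,.2))
print(ctrl.observe()["tcp_pos"].round(1))
z=lambda a,k:cv2.resize(a,None,fx=k,fy=k,interpolation=cv2.INTER_CUBIC)
o=np.zeros((600,800,3),np.uint8);o[:280,:640]=d["wrist"]["color"][:280];o[280:600,:480]=z(d["scene"]["color"][155:235,300:420],4)
cv2.imwrite("pics/k.png",o[...,::-1])
E
```

```text
t: 25.88
tcp_pos: [290.5, 89.9, 221.8]
tool_rot: [1.964, 2.452, -0.001]
ft_force: [0.7, 0.9, -0.7]
finger_gap: 64.0
gripper_force: 0.0
[ 0.3013  0.8657  0.0076  0.011   0.3801 -0.3137] n 35 41 rms 0.33 sd 0.0107
[ 0.3027  0.8612  0.0077  0.0127  0.3661 -0.3269] n 35 41 rms 0.32 sd 0.0108
[ 0.3019  0.8655  0.0079  0.0119  0.3937 -0.2786] n 35 41 rms 0.34 sd 0.0084
[290.6  89.9 222. ]
t: 26.3
tcp_pos: [250.5, 111.6, 222.2]
tool_rot: [1.963, 2.45, 0.002]
ft_force: [0.4, 0.9, 0.8]
finger_gap: 64.1
gripper_force: 0.0
[-0.0357 -0.0388  0.0088  0.0133  0.3744 -0.4316] n 60 45 rms 0.5 sd 0.0081
[-0.0612 -0.0259  0.0084  0.0128  0.384  -0.4262] n 60 45 rms 0.49 sd 0.008
[-0.0631 -0.0053  0.008   0.0124  0.3805 -0.3279] n 60 45 rms 0.51 sd 0.0064
[250.8 111.6 222. ]
```

View pics/k.png

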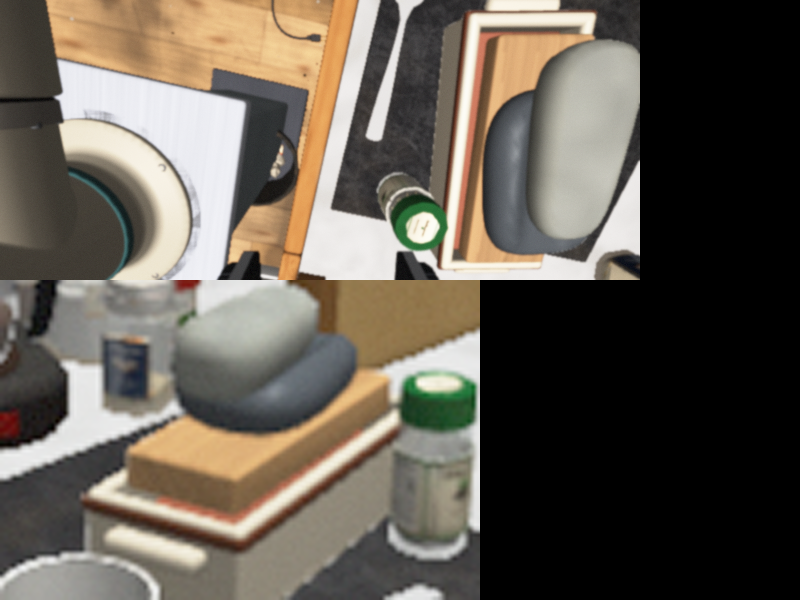

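The view shows the long stone lying lengthwise in the flat stone's trough, at wrist (585,140), and the board nearly level, with a fitted tilt of about +0.012 rad. I'll check the seating numerically and work out a small nudge.

Run:
```python
from auto import *
C=C0+[.3,.87];a=A0+.0077;u=np.array([np.cos(a),np.sin(a)]);v=np.array([-u[1],u[0]])
for f,n in(("s5","top"),("s5","wrist"),("s6","wrist")):
    c=pickle.load(open(f+".pkl","rb"))[n];im=c["color"].astype(int)
    q=proj(c,[(*(C-23*u+3*v),144)])[0];x,y=int(q[0]),int(q[1])
    m=((im.min(2)>95)&(im.max(2)-im.min(2)<28)&(im.min(2)<215)).astype(np.uint8);m=cv2.morphologyEx(m,cv2.MORPH_OPEN,np.ones((3,3),np.uint8))
    k,l,st,_=cv2.connectedComponentsWithStats(m);i=l[y,x];ys,xs=np.nonzero(l==i)
    P=atz(c,cv2.convexHull(np.c_[xs,ys].astype(np.float32)).reshape(-1,2),144)[:,:2]-C;U,V=P@u,P@v
    print(f,n,i,st[i],"u",U.min().round(1),U.max().round(1),"v",V.min().round(1),V.max().round(1),cv2.minAreaRect(np.c_[U,V].astype(np.float32)))
s=ctrl.observe();R=cv2.Rodrigues(s["tool_rot"])[0];g=np.r_[C+70*u+5*v,145];print((R.T@(g-s["tcp_pos"])).round(1))
```

```text
s5 top 31 [ 324  204   71   44 1940] u -85.5 66.2 v -33.4 40.7 ((-10.0634765625, 2.8404006958007812), (151.9062042236328, 70.34154510498047), 4.64597225189209)
s5 wrist 4 [  502     0    97   191 13546] u -68.3 61.7 v -24.4 36.0 ((-3.779815673828125, 7.489542007446289), (131.42381286621094, 59.59761428833008), 2.401918649673462)
s6 wrist 3 [  495     0   106   217 17192] u -78.7 59.4 v -24.6 36.1 ((-9.709175109863281, 6.085424423217773), (138.3606414794922, 60.52456283569336), 0.5447297692298889)
[-46.7 171.6  77.3]
```

Run:
```python
from auto import *
C=C0+[.3,.87];a=A0+.0077;u=np.array([np.cos(a),np.sin(a)]);v=np.array([-u[1],u[0]])
c=pickle.load(open("s7.pkl","rb"))["wrist"]
for z in(138,144,150):print(z,[(((t[:2]-C)@u).round(1),((t[:2]-C)@v).round(1)) for t in atz(c,[(600,40),(560,243),(531,150)],z)])
c=pickle.load(open("s7.pkl","rb"))["scene"]
for U in(-88,-72,42,58):print(U,(4*(proj(c,[(*(C+U*u+4*v),148)])-[300,155])+[0,280]).round(0))
```

```text
138 [(np.float64(-87.7), np.float64(7.9)), (np.float64(54.7), np.float64(12.8)), (np.float64(-17.6), np.float64(-23.3))]
144 [(np.float64(-86.9), np.float64(3.2)), (np.float64(51.7), np.float64(8.1)), (np.float64(-18.7), np.float64(-27.1))]
150 [(np.float64(-86.1), np.float64(-1.4)), (np.float64(48.7), np.float64(3.3)), (np.float64(-19.8), np.float64(-30.9))]
-88 [[182. 369.]]
-72 [[197. 360.]]
42 [[296. 305.]]
58 [[308. 298.]]
```

```bash
python3 -m handwheel '[[0.4,[-0.013,0.043,0],0],[0.4,[-0.013,0.043,0],0],[0.4,[-0.013,0.043,0],0],[0.4,[-0.013,0.043,0],0],[0.4,[0,0,0],0],[0.4,[0,0,0.05],0],[0.4,[0,0,0.027],0],[0.4,[0.006,0,0],0]]'
python3 -m handwheel '[[0.4,[0.002,0,0],0],[0.4,[0,0,0],0]]'
python3 -m handwheel '[[0.4,[0.002,0,0],0],[0.4,[0,0,0],0]]'
python3 -m handwheel '[[0.4,[0.002,0,0],0],[0.4,[0,0,0],0]]'
```

```text
t: 27.4
tcp_pos: [425.6, 103.9, 142.8]
tool_rot: [-1.964, -2.447, 0.006]
ft_force: [0.5, -0.2, 0.5]
finger_gap: 25.7
gripper_force: 0.0
t: 27.65
tcp_pos: [428.3, 106.7, 145.9]
tool_rot: [1.963, 2.45, 0.003]
ft_force: [-0.3, -0.7, -0.3]
finger_gap: 25.8
gripper_force: 0.0
t: 27.9
tcp_pos: [427.1, 108.5, 145.0]
tool_rot: [1.964, 2.451, 0.001]
ft_force: [0.4, -0.5, -0.2]
finger_gap: 25.7
gripper_force: 0.0
t: 28.15
tcp_pos: [426.4, 110.4, 144.5]
tool_rot: [-1.965, -2.452, -0.0]
ft_force: [-0.2, 0.6, -0.4]
finger_gap: 25.7
gripper_force: 0.0
```

```bash
for i in 1; do :; done; python3 -m handwheel '[[0.4,[0.002,0,0],0],[0.4,[0,0,0],0]]'
python3 -m handwheel '[[0.4,[0.002,0,0],0],[0.4,[0,0,0],0]]'
python3 -m handwheel '[[0.4,[0.002,0,0],0],[0.4,[0,0,0],0]]'
```

```text
t: 28.4
tcp_pos: [425.9, 112.3, 144.5]
tool_rot: [-1.965, -2.451, -0.0]
ft_force: [1.1, -0.1, -0.3]
finger_gap: 25.9
gripper_force: 0.0
t: 28.65
tcp_pos: [425.5, 114.3, 144.5]
tool_rot: [-1.965, -2.451, -0.0]
ft_force: [-0.1, -0.2, -0.2]
finger_gap: 25.6
gripper_force: 0.0
t: 28.9
tcp_pos: [425.0, 116.2, 144.5]
tool_rot: [-1.965, -2.451, -0.0]
ft_force: [-0.2, 0.4, 0.3]
finger_gap: 25.2
gripper_force: 0.0
```

```bash
python3 -m handwheel '[[0.4,[0.002,0,0],0],[0.4,[0,0,0],0]]' | grep -E "tcp|ft"
python3 -m handwheel '[[0.4,[0.002,0,0],0],[0.4,[0,0,0],0]]' | grep -E "tcp|ft"
```

```text
tcp_pos: [424.6, 118.2, 144.5]
ft_force: [0.4, -0.5, 1.0]
tcp_pos: [424.1, 120.1, 144.5]
ft_force: [0.5, 0.2, -0.7]
```

```bash
python3 -m handwheel '[[0.4,[0.002,0,0],0],[0.4,[0,0,0],0]]' | grep -E "tcp|ft"
python3 -m handwheel '[[0.4,[0.002,0,0],0],[0.4,[0,0,0],0]]' | grep -E "tcp|ft"
```

```text
tcp_pos: [423.8, 121.9, 144.6]
ft_force: [-0.6, -1.1, 1.7]
tcp_pos: [423.3, 123.9, 144.6]
ft_force: [-0.4, -1.3, 2.6]
```

```bash
python3 -m handwheel '[[0.4,[0.0015,0,0],0],[0.4,[0,0,0],0]]' | grep -E "tcp|ft"
python3 -m handwheel '[[0.4,[-0.01,0,0],0],[0.4,[-0.02,0,-0.04],0],[0.4,[0,0,-0.037],0],[0.4,[0,-0.05,0],0],[0.4,[0.02,-0.055,0],0],[0.4,[0.033,-0.033,0],0],[0.4,[0,0,0],0],[0.4,[0,0,0],0]]'
python3 - <<'E'
from auto import *
d={n:camera(n) for n in("wrist","scene")};pickle.dump(d,open("s8.pkl","wb"))
for t in(-.02,.03):auto(d["wrist"],(.3,.87,.0075,t,.4,-.3))
C=C0+[.3,.87];a=A0+.0077;u=np.array([np.cos(a),np.sin(a)]);v=np.array([-u[1],u[0]])
s=ctrl.observe();R=cv2.Rodrigues(s["tool_rot"])[0];p=s["tcp_pos"];print(p.round(1))
for t in((290.6,89.9,222),(250.5,111.8,222)):print((R.T@(np.array(t)-p)).round(1))
E
```

```text
tcp_pos: [423.0, 125.4, 144.6]
ft_force: [-0.2, -2.1, 2.9]
t: 31.15
tcp_pos: [284.3, 117.8, 221.8]
tool_rot: [1.964, 2.451, 0.002]
ft_force: [0.7, -0.3, -0.9]
finger_gap: 25.6
gripper_force: 0.0
[ 0.4124  0.098   0.0076  0.0098  0.4001 -0.4117] n 52 45 rms 0.35 sd 0.0106
[ 0.4444  0.1294  0.0081  0.0111  0.3977 -0.4132] n 52 45 rms 0.35 sd 0.0104
[284.7 117.6 221.6]
[-28.3  -0.2  -0.4]
[  1.7 -34.6  -0.4]
```

```bash
python3 -m handwheel '[[0.4,[-0.02,0.046,0],0],[0.4,[-0.018,0.046,0],0],[0.4,[0,0.046,0],0],[0.4,[0,0,0],0],[0.4,[0,0,0.04],0],[0.4,[0,0,0.037],0],[0.4,[0.01,0,0],0],[0.4,[0,0,0],0]]' | grep -E "tcp|ft"
python3 -m handwheel '[[0.4,[0.003,0,0],0],[0.4,[0.0015,0,0],0],[0.4,[0.0015,0,0],0],[0.4,[0.001,0,0],0],[0.4,[0.001,0,0],0],[0.4,[0,0,0],0]]'| grep -E "tcp|ft"
```

```text
tcp_pos: [424.7, 121.1, 145.5]
ft_force: [-0.4, -1.1, 0.7]
tcp_pos: [422.6, 128.4, 144.5]
ft_force: [0.7, -3.6, 2.9]
```

```bash
python3 -m handwheel '[[0.4,[-0.01,0,0],0],[0.4,[-0.02,0,-0.04],0],[0.4,[0,0,-0.037],0],[0.4,[0,-0.05,0],0],[0.4,[0.02,-0.055,0],0],[0.4,[0.003,-0.033,0],0],[0.4,[0,0,0],0],[0.4,[0,0,0],0]]' |grep -E "t:|tcp"
python3 - <<'E'
from auto import *
d={n:camera(n) for n in("wrist","scene")};pickle.dump(d,open("s9.pkl","wb"))
for t in(-.02,.03):auto(d["wrist"],(.3,.87,.0075,t,.4,-.3))
C=C0+[.3,.87]
s=ctrl.observe();R=cv2.Rodrigues(s["tool_rot"])[0];p=s["tcp_pos"];print(p.round(1))
for t in((290.6,89.9,222),(250.5,111.8,222)):print((R.T@(np.array(t)-p)).round(1))
E
python3 -m handwheel '[[0.4,[0.03,-0.035,0],0],[0.4,[0,0,0],0],[0.4,[0,0,0],0]]'|grep -E "t:|tcp"
python3 - <<'E'
from auto import *
d={n:camera(n) for n in("wrist","scene")};pickle.dump(d,open("s10.pkl","wb"))
for t in(-.02,.03):auto(d["wrist"],(.3,.87,.0075,t,.4,-.3))
for f in("s4","s7","s10"):print(f,end="");auto(pickle.load(open(f+".pkl","rb"))["scene"],(.3,.87,.0075,0,.35,-.27),(1.5,1.5,.003,.1,.1,.2))
c=d["wrist"];C=C0+[.3,.87];a=A0+.0077;u=np.array([np.cos(a),np.sin(a)]);v=np.array([-u[1],u[0]])
A=cv2.cvtColor(pickle.load(open("s7.pkl","rb"))["wrist"]["color"],6)[30:250,525:639].astype(np.float32);B=cv2.cvtColor(c["color"],6)[30:250,525:639].astype(np.float32)
print("long stone px shift",cv2.phaseCorrelate(A,B))
E
```

```text
t: 34.0
tcp_pos: [289.9, 91.6, 221.6]
tool_rot: [1.965, 2.451, 0.002]
[ 0.3169  0.8666  0.0075  0.0076  0.355  -0.3297] n 36 42 rms 0.34 sd 0.0104
[ 0.2674  0.8591  0.0073  0.0104  0.3954 -0.3061] n 36 42 rms 0.35 sd 0.0106
[290.3  91.5 221.5]
[-1.6 -0.1 -0.5]
[ 28.5 -34.5  -0.5]
t: 34.48
tcp_pos: [249.6, 113.2, 221.6]
tool_rot: [1.964, 2.451, 0.001]
[ 0.0605 -0.2269  0.0083  0.0109  0.3536 -0.5093] n 60 45 rms 0.63 sd 0.008
[-2.000e-04 -1.712e-01  8.300e-03  1.090e-02  4.037e-01 -4.332e-01] n 60 45 rms 0.63 sd 0.008
s4[-1.2628  1.1984  0.007   0.0321  0.3741 -0.2635] n 60 41 rms 0.74 sd 0.0131
s7[-1.2997  0.7995  0.007   0.0307  0.3763 -0.2537] n 61 40 rms 0.57 sd 0.013
s10[-0.5109  0.526   0.0074  0.0261  0.3736 -0.2457] n 61 41 rms 0.57 sd 0.014
long stone px shift ((0.6614966584311048, 1.3023408099624163), 0.5432396081995081)
```

Run:
```python
from auto import *
C=C0+[.3,.87];a=A0+.0077;u=np.array([np.cos(a),np.sin(a)]);v=np.array([-u[1],u[0]])
for f in("s6","s7","s8","s9","s10"):
    c=pickle.load(open(f+".pkl","rb"))["wrist"];im=cv2.GaussianBlur(c["color"],(0,0),.8).astype(np.float32)
    def prof(P):
        s=proj(c,P).astype(np.float32);L=cv2.remap(im,s[None,:,0],s[None,:,1],cv2.INTER_LINEAR)[0];return L,s
    U=np.arange(20,80,.5)
    o=[]
    for w in(-6,0,6):
        L,s=prof([(*(C+x*u+(4+w)*v),144) for x in U]);g=np.gradient(L.mean(1));i=np.argmin(g);o.append((U[i],round(float(g[i]),1)))
    V=np.arange(-45,0,.5);n=[]
    for x in(-50,-20,10,30):
        L,s=prof([(*(C+x*u+y*v),144) for y in V]);g=np.gradient(L.mean(1));i=np.argmax(g);n.append(V[i])
    # flat stone right end, at z 110
    U2=np.arange(50,98,.5);k=[]
    for w in(-25,-20,-15):
        L,s=prof([(*(C+x*u+w*v),110) for x in U2]);g=np.gradient(L[:,0]-L[:,2]);k.append(U2[np.argmax(g)])
    print(f,"long R end",o,"near side v",n,"flat R end",k)
```

```text
s6 long R end [(np.float64(79.5), -8.8), (np.float64(79.5), -9.0), (np.float64(46.0), -10.1)] near side v [np.float64(-24.0), np.float64(-22.5), np.float64(-20.0), np.float64(-14.0)] flat R end [np.float64(67.0), np.float64(72.0), np.float64(75.0)]
s7 long R end [(np.float64(45.0), -7.4), (np.float64(47.0), -8.5), (np.float64(47.5), -10.2)] near side v [np.float64(-24.5), np.float64(-22.5), np.float64(-18.5), np.float64(-13.5)] flat R end [np.float64(66.5), np.float64(72.0), np.float64(74.5)]
s8 long R end [(np.float64(45.5), -8.5), (np.float64(47.0), -9.5), (np.float64(47.5), -11.3)] near side v [np.float64(-25.5), np.float64(-23.0), np.float64(-19.0), np.float64(-15.0)] flat R end [np.float64(66.5), np.float64(72.5), np.float64(75.0)]
s9 long R end [(np.float64(79.0), -11.2), (np.float64(45.5), -8.0), (np.float64(45.5), -9.8)] near side v [np.float64(-26.5), np.float64(-23.0), np.float64(-18.0), np.float64(-12.0)] flat R end [np.float64(66.5), np.float64(72.0), np.float64(75.0)]
s10 long R end [(np.float64(44.0), -6.9), (np.float64(46.5), -8.3), (np.float64(47.0), -9.9)] near side v [np.float64(-26.5), np.float64(-21.0), np.float64(-18.0), np.float64(-13.0)] flat R end [np.float64(66.5), np.float64(71.5), np.float64(75.0)]
```

```bash
python3 -m handwheel '[[0.4,[-0.015,0.045,0],0],[0.4,[-0.015,0.045,0],0],[0.4,[-0.015,0.045,0],0],[0.4,[-0.004,0.038,0],0],[0.4,[0,0,0.04],0],[0.4,[0,0,0.042],0],[0.4,[0,0,0.001],0],[0.4,[0.008,0,0],0]]' | grep -E "tcp|ft"
python3 -m handwheel '[[0.4,[0.002,0,0],0],[0.4,[0.002,0,0],0],[0.4,[0,0,0],0]]'| grep -E "tcp|ft"
python3 -m handwheel '[[0.4,[0.002,0,0],0],[0.4,[0,0,0],0]]'| grep -E "tcp|ft"
python3 -m handwheel '[[0.4,[0.002,0,0],0],[0.4,[0,0,0],0]]'| grep -E "tcp|ft"
```

```text
tcp_pos: [427.8, 110.6, 139.4]
ft_force: [-0.4, 0.4, 0.4]
tcp_pos: [425.8, 114.9, 139.3]
ft_force: [-0.5, -0.7, -0.1]
tcp_pos: [425.0, 116.7, 138.6]
ft_force: [-1.0, -0.7, -0.3]
tcp_pos: [424.5, 118.7, 138.5]
ft_force: [0.2, -0.3, 0.1]
```

```bash
python3 -m handwheel '[[0.4,[0.002,0,0],0],[0.4,[0,0,0],0]]' | grep -E "tcp|ft"
python3 -m handwheel '[[0.4,[0.002,0,0],0],[0.4,[0,0,0],0]]'| grep -E "tcp|ft"
python3 -m handwheel '[[0.4,[0.002,0,0],0],[0.4,[0,0,0],0]]'| grep -E "tcp|ft"
```

```text
tcp_pos: [424.1, 120.6, 138.5]
ft_force: [-0.3, 0.6, 0.7]
tcp_pos: [423.8, 122.5, 138.6]
ft_force: [0.5, -1.1, -0.3]
tcp_pos: [423.5, 124.5, 138.7]
ft_force: [0.1, -0.8, 1.9]
```

Stepping back shows what happened: the horizontal pushes only rocked the springy board, and the stone came back without sliding. I need to push past that rock, so I'll raise the fingers slightly on the way and watch the force.

```bash
python3 -m handwheel '[[0.4,[0.002,0,-0.003],0],[0.4,[0.002,0,-0.002],0],[0.4,[0,0,0],0]]' | grep -E "tcp|ft"
python3 -m handwheel '[[0.4,[0.002,0,0],0],[0.4,[0,0,0],0]]'| grep -E "tcp|ft"
python3 -m handwheel '[[0.4,[0.002,0,0],0],[0.4,[0,0,0],0]]'| grep -E "tcp|ft"
python3 -m handwheel '[[0.4,[0.002,0,0],0],[0.4,[0,0,0],0]]'| grep -E "tcp|ft"
```

```text
tcp_pos: [422.2, 128.4, 143.6]
ft_force: [0.1, -1.0, 0.1]
tcp_pos: [422.1, 130.2, 143.7]
ft_force: [-0.4, -1.4, 2.0]
tcp_pos: [421.9, 132.2, 143.9]
ft_force: [1.1, -3.5, 3.4]
tcp_pos: [421.5, 134.1, 143.9]
ft_force: [0.7, -4.4, 5.0]
```

```bash
python3 -m handwheel '[[0.4,[0.002,0,0],0],[0.4,[0,0,0],0]]'| grep -E "tcp|ft"
python3 -m handwheel '[[0.4,[0.002,0,0],0],[0.4,[0,0,0],0]]'| grep -E "tcp|ft"
```

```text
tcp_pos: [421.2, 136.4, 143.7]
ft_force: [1.6, -4.0, 4.1]
tcp_pos: [420.3, 138.4, 143.4]
ft_force: [1.7, -2.3, 1.4]
```

```bash
python3 -m handwheel '[[0.4,[-0.01,0,0],0],[0.4,[-0.02,0,-0.04],0],[0.4,[0,0,-0.037],0],[0.4,[0,-0.05,0],0],[0.4,[0.02,-0.055,0],0],[0.4,[-0.007,-0.033,0],0],[0.4,[0,0,0],0],[0.4,[0,0,0],0]]' |grep -E "t:|tcp"
cat > look.py <<'E'
from auto import *
import sys
f=sys.argv[1];d={n:camera(n) for n in("wrist",)};pickle.dump(d,open(f+".pkl","wb"));c=d["wrist"]
for t in(-.02,.03):auto(c,(.3,.87,.0075,t,.4,-.3))
C=C0+[.3,.87];a=A0+.0077;u=np.array([np.cos(a),np.sin(a)]);v=np.array([-u[1],u[0]]);im=cv2.GaussianBlur(c["color"],(0,0),.8).astype(np.float32)
def prof(P):
    s=proj(c,P).astype(np.float32);return cv2.remap(im,s[None,:,0],s[None,:,1],cv2.INTER_LINEAR)[0]
U=np.arange(20,65,.5);print("long R",[U[np.argmin(np.gradient(prof([(*(C+x*u+(4+w)*v),144) for x in U]).mean(1)))] for w in(-6,0,6)])
V=np.arange(-45,0,.5);print("side",[V[np.argmax(np.gradient(prof([(*(C+x*u+y*v),144) for y in V]).mean(1)))] for x in(-50,-20,10,30)])
U=np.arange(50,98,.5);r=[]
for w in(-25,-20,-15):
    L=prof([(*(C+x*u+w*v),110) for x in U]);r.append(U[np.argmax(np.gradient(L[:,0]-L[:,2]))])
print("flat R",r)
E
python3 look.py t1
python3 -m handwheel '[[0.4,[0.03,-0.035,0],0],[0.4,[0,0,0],0],[0.4,[0,0,0],0]]'|grep -E "t:|tcp"
python3 look.py t2
```

```text
t: 39.83
tcp_pos: [289.7, 91.7, 220.5]
tool_rot: [-1.965, -2.451, -0.002]
[ 0.2578  0.8695  0.0074 -0.0062  0.4603 -0.2565] n 36 42 rms 0.36 sd 0.0105
[ 0.2901  0.8706  0.0075 -0.0062  0.4242 -0.287 ] n 36 42 rms 0.35 sd 0.0104
long R [np.float64(38.0), np.float64(40.0), np.float64(39.5)]
side [np.float64(-26.0), np.float64(-21.0), np.float64(-17.5), np.float64(-10.0)]
flat R [np.float64(65.5), np.float64(71.0), np.float64(74.5)]
t: 40.25
tcp_pos: [249.7, 113.4, 220.6]
tool_rot: [1.964, 2.452, 0.001]
[ 0.0523 -0.2972  0.0087 -0.0023  0.3471 -0.4683] n 58 45 rms 0.5 sd 0.0083
[-0.0195 -0.1153  0.0088 -0.0018  0.3509 -0.4286] n 58 45 rms 0.5 sd 0.0082
long R [np.float64(38.5), np.float64(41.0), np.float64(41.5)]
side [np.float64(-27.5), np.float64(-21.5), np.float64(-17.0), np.float64(-10.0)]
flat R [np.float64(65.5), np.float64(71.0), np.float64(74.5)]
```

```bash
python3 -c "
from rig import ctrl
print(ctrl.observe()['ft_force']);print(ctrl.close_job())"
```

```text
[-0.38754706 -0.3903041   0.37351565]
the job is handed in; nothing more can be done
None
```

I handed in the job at about 40 s of the 72 s allowed: the flat stone levelled the board alone (about 0.00 rad), and with the long stone in its trough my last two fits read -0.006 and -0.002 rad (limit 0.025, each good to about 0.01; the coarser scene-camera fit read about 0.03 both for the flat stone alone and before the last nudge), with the arm clear, the mug and jar untouched as far as I saw, and no verdict returned.

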